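# Hang the hooked laundry caddy on the lipped rail and park it under the keeper

### The job

Pick up the caddy that has two hooks on its back and hang it on the rail: lift its hooks over the front lip in the open part of the channel and lower it, still in your grip, until you feel it seat with the rail taking its weight. Keep it down on the lip and slide it, to the left as seen from the robot, under the keeper strip until it comes up against the end stop, then let go so that it hangs there by itself. Be gentle with the rail, never let the caddy drop or tip over, and leave everything else where it is.

Things in the scene. Friction and masses are not known exactly. Their poses are not given: they have to be found in the camera images.
- caddy: White plastic carry caddy, about 0.45 kg, with two hooks on its back. Open box 110 mm deep (x) by 130 mm wide (y), walls 85 mm high. Origin at the centre of its underside, z up, +x towards its back. Back plate: outer face at x = 55 mm, 119 mm high. Plastic on metal, friction about 0.6. It stands upright on the counter.
- caddy_handle (a point): Centre of the caddy's handle, 114 mm above its underside, x = y = 0: an upright fin 12 mm thick in x, 80 mm long in y, from 95 to 135 mm up, on a flared root 30 mm thick in x (85 to 95 mm up). Room for fingers on both sides. Axes as the caddy's.
- caddy_hooks (a point): Point midway between the two hooks, in the throat just under the bridges: x = 58.5, y = 0, z = 115 mm in the caddy. Hooks at y = -40 and +40 mm, each 25 mm wide: a bridge 4 mm thick (underside 115 mm up) and a downturned tongue from x = 62 to 67 mm, ending 100 mm up. The throat between back plate and tongue is 7 mm wide in x and takes the lip.
- tote: Bystander: the same white caddy but without back plate and hooks (110 x 130 mm, 135 mm high); origin under its centre. It stands in one of the two places, the hooked caddy in the other.
- stand: Two dark slotted steel posts, 238 mm high, 340 mm apart, bolted down, carrying an aluminium rail 400 mm long. Origin on the counter straight below the middle of the rail's lip; +y along the rail to its left end as seen from the robot, -x towards the robot. The rail is clamped in the slots, level, so its height is NOT given by this pose: lip top anywhere from 203 to 227 mm up, to be felt.
- lip (a point): Point 215 mm straight above the stand's origin; the real lip top lies within 12 mm above or below. Section, x in the stand: apron 4 mm thick (-2 to 2 mm), 80 mm high, its top edge is the lip; channel behind it 14 mm wide, 18 mm deep; rear web (16 to 20 mm) 26 mm above the lip. Seated, the bridges rest on the lip: caddy origin 115 mm below it, x = -57 mm (plate on apron) to -60 mm (tongues on lip).
- keeper (a point): Right end of the keeper, y = 115 mm in the stand (height as nominal lip): a strip over the channel and lip, y = 115 to 185 mm, x = -2 to 16 mm, 8 to 12 mm above the lip, with a mouth flared up from y = 103 mm. Seated hooks pass below with 4 mm to spare. Hooks drop in only right of it: caddy origin from y = -130 to +45 mm in the stand (a block closes the right end at y = -190 mm).
- end_stop (a point): Face of the end stop, y = 185 mm in the stand (height as nominal lip): a rigid block that closes the channel's left end. The left hook's side meets it when the caddy's origin is at y = 132.5 mm in the stand. Hung free, the caddy leans against the apron by up to 4 degrees.
- detergent: Bystander: white detergent bottle, 84 mm diameter, 230 mm high, origin under its centre.
- sprayer: Bystander: clear trigger sprayer, 70 mm diameter, 195 mm high, origin under its centre.
- jar: Bystander: glass jar with metal cap, 68 mm diameter, 80 mm high, origin under its centre.
- scoop: Bystander: dosing cup, 64 mm diameter, 55 mm high, origin under its centre.
- brush: Bystander: brush lying on the counter.
- iron: Bystander: household iron on its soleplate, 250 mm long, 130 mm high, origin under its centre.
Things that resemble listed ones, but are neither listed nor needed, are in the scene too. Leave any green look-alike of the caddy alone.

How it is judged:
On the way:
1. the held caddy's hooks are over the lip in the open part of the channel and the rail bears on it (z of caddy in the frame of stand between 0.08 and 0.114 m and x of caddy in the frame of stand between -0.066 and -0.053 m and y of caddy in the frame of stand between -0.14 and 0.05 m and contact force between caddy and stand above 1 N and contact force between the fingers and caddy above 0.5 N), for 0.2 s.
At the end, for the whole second after the job is handed in: The caddy hangs at rest on the rail alone, both hooks behind the lip, within 4 mm of the end stop, leaning less than 0.15 rad (y of caddy in the frame of stand between 0.1285 and 0.1365 m and z of caddy in the frame of stand between 0.08 and 0.114 m and x of caddy in the frame of stand between -0.068 and -0.045 m and contact force between caddy and stand above 2.5 N and angle between caddy's own z axis and vertical below 0.15 rad and linear speed of caddy below 0.02 m/s); the robot touches nothing.
It fails at once if the robot presses the caddy it holds against the rail, keeper or stop with more than 20 N (contact force between caddy and stand above 20 N and contact force between the fingers and caddy above 8 N).
It fails at once if the caddy is dropped (falls free of the fingers faster than 0.25 m/s) (linear speed of caddy above 0.25 m/s and height (world z) of caddy above 0.02 m and not (contact force between the fingers and caddy above 0.05 N)).
It fails at once if the caddy is tipped by more than 0.5 rad (angle between caddy's own z axis and vertical above 0.5 rad).
It fails at once if a bystander is moved by more than 30 mm (distance of any of tote, detergent, sprayer, jar, scoop, brush, iron from where it was at the start of the episode above 0.03 m).
It also fails if it takes over 72 s, if anything falls off the work surface, if the arm or the gripper's body presses on something with over 40 N, if the wrist force passes 120 N, or if a joint passes its speed limit or range.

### The arm

A 6-joint arm with a two-finger parallel gripper is mounted at the origin on the work surface. World frame = base frame: x ahead of the robot, y to its left, z up, the work surface at z = 0. Lengths are in m, angles in rad, forces in N, time in s.
With the tool pointing down it reaches from about 0.25 to 0.725 m from the base axis. Payload 4 kg.
Tool frame: the origin (TCP) lies midway between the tips of the shut fingers; the grasp point (between the pads) lies 19 mm behind it; z points along the fingers, y is the line along which they close (so a half turn about z gives the same grasp; the last joint's range is limited). The gripper opens to 85 mm and grips with 20 to 120 N. Pads are 22 mm wide; open, the fingers measure 114 mm over their backs; the gripper's body (76 mm by 85 mm) begins 54 mm behind the grasp point. The pads swing forward as they close: fully open they stand 13 mm farther back than shut.
Start: joints at [1.147, 0.241, 0.005, 1.335, 0, 1.571], TCP at [0.206, 0.456, 0.231] pointing down, gripper open.
Joint ranges: [-2.72, 2.72], [-1.05, 1.87], [-1.09, 1.28], [-1.99, 2.15], [-1.42, 1.44], [-3.14, 3.14]. Speed limits (rad/s): [2.79, 2.79, 3.14, 3.14, 3.14, 3.14].

### API

Orientations are given as a unit quaternion [x, y, z, w].
In Python, from workcell import get_obs, camera, job_done, silhouettes gives the robot as it stands. The module is installed in compiled form; this text tells all that it offers.
- The arm moves only by the tool drive_tool, never from a script. Its argument "increments" is a list of rows, each a list of 3 entries, a list of its own where there are three numbers: the shift along the world's x, y, z in mm, then the turn, a rotation vector about the world's x, y, z in degrees, then the opening, from 0 (shut) to 1 (fully open). A call has 1 to 8 rows; each row shifts and turns the commanded pose from where the row before left it; what a row does not reach is not made up. A row lasts 1/12 s, in which the tool goes at most 41.7 mm and 7.16 degrees, less where a joint would pass 70% of its speed; a pose out of reach is approached as far as the arm can. A call is refused whole if a number of a shift passes 41.7 or a number of a turn 7.16, either way. A call with a gripper value outside its range is refused whole. The fingers move at their own pace and stop on an object; the grip force is fixed at half the most. Time passes only in rows, so rows that do not move let the fingers close. It gives the time, the measured TCP pose, the force, the opening and the grip force at its end, in the units of the state.
- get_obs(): the state, without advancing time (a new reading comes with each control period).
- camera(name): name is "side" or "top"; returns a dict with "image" (420x560x3 uint8, red, green, blue), "K" (3x3 intrinsics, pixels), "view" (4x4, takes a point from world to camera coordinates). Camera axes: x right, y down, z forward; pixel columns grow to the right and rows downward; lengths in m; the calibration is good to about 2 mm. A picture is of the moment at which its call begins. There is no depth.
- job_done(): hands the job in; it is judged then, once.
Trained networks look in a picture, given as the dict that the camera call returned (one of the last four; its "shot" number tells which), for a name from the list of things; names that differ only in an ending like _2 or _b are one class to them, and where a whole thing is asked for, a point or a joint stands for the part that bears it (a point fixed in the world has none). Each returns a list of dicts, best first, with "conf" (0 to 1); they miss things now and then, are a little off and sometimes report something else, mostly with a low value. They report only what shows in the picture. A call takes as long as a camera call. They do not tell look-alikes from the thing itself.
- silhouettes(query, picture): "region" (420x560 bool, what is visible of it) and "bbox" ([left, top, right, bottom] in pixels, round what is visible of it).
The state is a dict: "clock": time; "joint_pos": joint angles; "joint_vel": joint speeds; "tau": joint torques, N m; "eef_pos": TCP position; "tool_rot": TCP orientation; "ft_force": force on the tool from outside, world axes, zero at the start; "ft_torque": the same for the moment, N m; "grip_width": finger opening in m; "grasp_force": force on a finger pad.
Only numpy, scipy, OpenCV 4.12 (cv2) and the standard library are available. Lean on these libraries where they do the work, as an engineer would, in place of code of your own. Each camera call takes 0.05 s, during which the arm holds its last target. There are 200 camera calls.

## Working session

There is one attempt and no reset: what is moved stays moved. The work goes in short steps, Python scripts to look and compute and a tool call to move; the robot and the scene stay as the last step left them, time stands still between calls to the robot, and variables do not carry over. Pictures are saved under pics/ and viewed, at most 10 in all, crops included, and the job is handed in when it is done.

Besides the shell and the picture viewer there is one more tool, called after "Call:" by a JSON object that holds its "method" and its "body". drive_tool: Moves the arm, as the interface text tells. Its arguments: {"type":"object","properties":{"increments":{"type":"array"}},"required":["increments"]}

```bash
mkdir -p pics
cat > h.py <<'E'
import numpy as np, cv2
from workcell import get_obs, camera, job_done, silhouettes
def ray(c,u,v):
    V=np.array(c["view"]);R=V[:3,:3];o=-R.T@V[:3,3]
    return o,R.T@np.linalg.inv(c["K"])@np.array([u,v,1.])
def onz(c,u,v,z):
    o,d=ray(c,u,v);return o+d*(z-o[2])/d[2]
def proj(c,P):
    P=np.atleast_2d(P);V=np.array(c["view"]);q=P@V[:3,:3].T+V[:3,3];q=q@np.array(c["K"]).T
    return q[:,:2]/q[:,2:]
def save(c,n): cv2.imwrite("pics/"+n,c["image"][:,:,::-1])
E
python3 - <<'E'
from h import *
for n in("side","top"):
    c=camera(n);save(c,n+"1.png");o,d=ray(c,280,210);print(n,o.round(3),(d/np.linalg.norm(d)).round(3),np.array(c["K"])[0,0])
    for q in("caddy","caddy_handle","caddy_hooks","tote","stand","detergent","sprayer","jar","iron","scoop","brush"):
        print(q,[(round(s["conf"],2),np.round(s["bbox"]).tolist()) for s in silhouettes(q,c)])
o=get_obs();print(o["clock"],o["eef_pos"],o["tool_rot"],o["ft_force"])
E
```

```text
side [-0.021 -0.737  0.75 ] [ 0.507  0.657 -0.558] 383.36871431389466
caddy [(0.84, [213.0, 296.0, 290.0, 397.0]), (0.78, [269.0, 244.0, 338.0, 324.0]), (0.71, [344.0, 342.0, 428.0, 420.0])]
caddy_handle [(0.77, [272.0, 243.0, 337.0, 321.0]), (0.73, [344.0, 339.0, 428.0, 420.0]), (0.61, [213.0, 301.0, 295.0, 397.0])]
caddy_hooks [(0.92, [345.0, 339.0, 432.0, 420.0]), (0.76, [270.0, 246.0, 339.0, 322.0]), (0.55, [217.0, 296.0, 292.0, 400.0])]
tote [(0.68, [183.0, 181.0, 234.0, 235.0])]
stand [(0.67, [271.0, 143.0, 361.0, 273.0])]
detergent [(0.72, [364.0, 178.0, 402.0, 253.0])]
sprayer [(0.45, [289.0, 144.0, 307.0, 198.0])]
jar [(0.63, [380.0, 285.0, 410.0, 322.0]), (0.37, [268.0, 243.0, 339.0, 323.0])]
iron [(0.6, [308.0, 178.0, 372.0, 235.0])]
scoop [(0.66, [246.0, 236.0, 266.0, 264.0]), (0.39, [185.0, 182.0, 235.0, 230.0])]
brush [(0.77, [203.0, 169.0, 253.0, 188.0]), (0.44, [379.0, 284.0, 412.0, 323.0]), (0.23, [268.0, 143.0, 362.0, 271.0])]
top [ 0.276 -0.06   1.484] [ 0.185  0.031 -0.982] 511.58939111494516
caddy [(0.92, [430.0, 229.0, 499.0, 292.0]), (0.85, [326.0, 215.0, 383.0
[... 253 characters left out ...]
ddy_hooks [(0.98, [428.0, 227.0, 500.0, 293.0]), (0.83, [326.0, 214.0, 380.0, 273.0]), (0.71, [354.0, 288.0, 409.0, 350.0])]
tote [(0.72, [161.0, 225.0, 216.0, 271.0])]
stand [(0.69, [201.0, 136.0, 353.0, 193.0])]
detergent [(0.65, [330.0, 103.0, 361.0, 146.0]), (0.16, [263.0, 234.0, 289.0, 256.0])]
sprayer [(0.64, [188.0, 109.0, 223.0, 147.0])]
jar [(0.65, [115.0, 155.0, 137.0, 220.0]), (0.59, [399.0, 183.0, 424.0, 210.0])]
iron [(0.59, [263.0, 83.0, 300.0, 161.0])]
scoop [(0.61, [264.0, 233.0, 289.0, 257.0])]
brush [(0.63, [119.0, 152.0, 139.0, 217.0])]
1.2 [0.20562791 0.45577255 0.2313145 ] [2.10341944e-01 9.77627877e-01 5.51258206e-06 3.33215211e-06] [-0.18481593 -0.21274374  1.01978123]
```

View pics/side1.png

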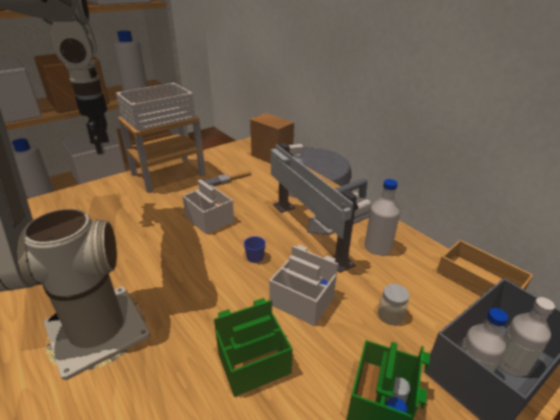

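View pics/top1.png

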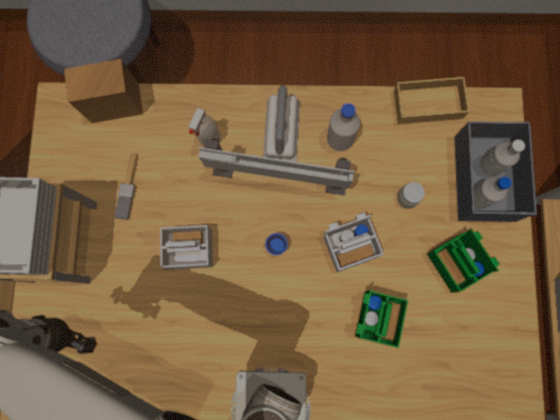

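The hooked white caddy is at about top (354,243), side (303,283). It could be confused with the white tote at top (186,247), side (208,206), and with the green look-alikes at top (381,318) and (463,261). I'm choosing the white one with the two hook tabs and checking it in a close crop.

Run:
```python
from h import *
t=camera("top")["image"];s=camera("side")["image"]
a=cv2.resize(t[205:280,310:390],None,fx=5,fy=5,interpolation=cv2.INTER_CUBIC)
b=cv2.resize(s[238:328,262:346],(400,430),interpolation=cv2.INTER_CUBIC)[:375]
r=cv2.resize(t[130:202,193:363],(800,225*800//800),interpolation=cv2.INTER_CUBIC) if 0 else cv2.resize(t[140:187,193:363],(800,221),interpolation=cv2.INTER_CUBIC)
m=np.vstack([np.hstack([a,b]),r]);cv2.imwrite("pics/crop1.png",m[:,:,::-1])
```

```text
(no output)
```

View pics/crop1.png

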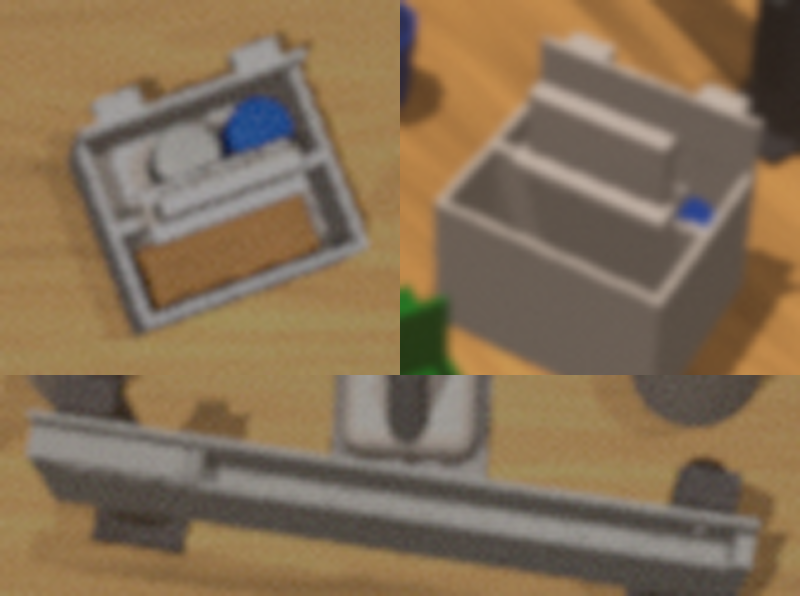

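The crop confirms it: two hook tabs on the back plate, crop (120,100) and (258,52), facing away from the robot, and the fin in the middle. The rail is in the lower strip, with the keeper covering its left end up to crop x≈195. Next I'll zoom in on the stand from the side camera.

```bash
python3 - <<'E'
from h import *
s=camera("side")["image"]
cv2.imwrite("pics/crop2.png",cv2.resize(s[135:285,260:380],None,fx=4,fy=4,interpolation=cv2.INTER_CUBIC)[:,:,::-1])
E
cat > fit.py <<'E'
from h import *
from scipy.optimize import least_squares
def fit(obs,p0,free_h=False):
    # obs: list (cam,u,v,local xyz[,h-relative])
    def f(p):
        c,s=np.cos(p[2]),np.sin(p[2]);r=[]
        for cam,u,v,X in obs:
            z=X[2]+(p[3] if free_h else 0)
            P=[p[0]+c*X[0]-s*X[1],p[1]+s*X[0]+c*X[1],z]
            r+=list(proj(cam,P)[0]-[u,v])
        return r
    q=least_squares(f,p0,loss="soft_l1");return q.x,np.reshape(f(q.x),(-1,2)).round(1)
E
python3 - <<'E'
from fit import *
T=camera("top");S=camera("side")
a=lambda x,y:(310+x/5-.4,205+y/5-.4)
b=lambda x,y:(262+x/4.76-.4,238+y/4.78-.4)
o=[(T,*a(302,55),(.055,-.065,.119)),(T,*a(80,138),(.055,.065,.119)),(T,*a(140,325),(-.055,.065,.085)),(T,*a(365,243),(-.055,-.065,.085)),
(T,*a(160,213),(0,.04,.135)),(T,*a(300,153),(0,-.04,.135)),
(S,*b(142,40),(.055,.065,.119)),(S,*b(362,122),(.055,-.065,.119)),(S,*b(37,200),(-.055,.065,.085)),(S,*b(258,298),(-.055,-.065,.085))]
x,r=fit(o,[.45,-.2,.3]);print(x,r.tolist())
E
```

```text
[ 0.4500884  -0.22096609  0.36944037] [[0.1, -1.3], [-0.5, -1.5], [1.2, 0.5], [0.7, 0.5], [0.1, -1.3], [0.3, 0.4], [-0.2, -1.4], [-0.6, -0.6], [-1.1, 0.0], [-0.1, 0.9]]
```

View pics/crop2.png

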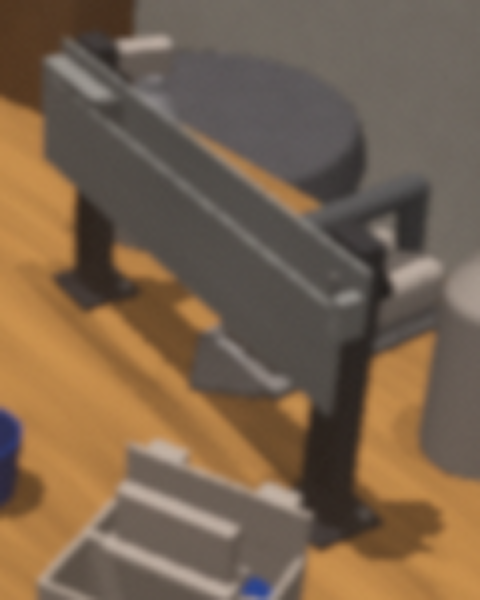

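Run:
```python
from fit import *
T=camera("top");S=camera("side")
a=lambda x,y:(193+x/4.706-.4,140+(y-375)/4.702-.4)
b=lambda x,y:(260+x/4-.4,135+y/4-.4)
o=[(T,*a(30,413),(.02,.2,.026)),(T,*a(757,521),(.02,-.2,.026)),(T,*a(58,500),(-.002,.2,-.08)),
(S,*b(45,158),(-.002,.2,-.08)),(S,*b(331,411),(-.002,-.2,-.08)),(S,*b(331,303),(-.002,-.2,0)),(S,*b(66,38),(.02,.2,.026)),(S,*b(370,277),(.02,-.2,.026))]
x,r=fit(o,[.6,0,-.1,.215],True);print(x,r.tolist())
# check: project lip line points
p=x
for y in(-.18,0,.1,.115,.185):
    c,s=np.cos(p[2]),np.sin(p[2]);P=[p[0]+c*0-s*y,p[1]+c*y,p[3]]
    u=proj(T,P)[0];v=proj(S,P)[0];print(y,((u-[193,140]+.4)*4.706+[0,375]).round(),((v-[260,135]+.4)*4).round(),np.round(P,4))
for h in(.203,.215,.227):
    y,r=fit([(q[0],q[1],q[2],(q[3][0],q[3][1],q[3][2]+h)) for q in o],[.6,0,-.1]);print(h,y,abs(r).mean())
```

```text
[ 0.62498642 -0.00562998 -0.14250897  0.20475666] [[-0.0, -0.9], [0.7, -0.2], [-0.5, -0.1], [-0.9, -0.1], [-1.6, 1.0], [1.5, 3.0], [-0.3, -0.2], [-0.1, -1.4]]
-0.18 [713. 562.] [321. 299.] [ 0.5994 -0.1838  0.2048]
0 [388. 512.] [172. 177.] [ 0.625  -0.0056  0.2048]
0.1 [209. 485.] [104. 121.] [0.6392 0.0934 0.2048]
0.115 [183. 481.] [ 94. 113.] [0.6413 0.1082 0.2048]
0.185 [ 58. 461.] [52. 78.] [0.6513 0.1775 0.2048]
0.203 [ 0.62570822 -0.00510236 -0.14232896] 0.8
0.215 [ 0.62092844 -0.00892693 -0.1451232 ] 1.225
0.227 [ 0.61589044 -0.01311839 -0.15148015] 2.21875
```

Caddy at (0.450, -0.221), yaw 21.2°. Stand at about (0.625, -0.006), yaw -8.2°, lip about 0.205 up. Moving above the caddy with the fingers half open so they clear the back plate.

Call:
{"method": "drive_tool", "body": {"increments": [[[10, -28, 0], [0, 0, -1.85], 0.5], [[10, -28, 0], [0, 0, -1.85], 0.5], [[10, -28, 0], [0, 0, -1.85], 0.5], [[10, -28, 0], [0, 0, -1.85], 0.5], [[10, -28, 0], [0, 0, -1.85], 0.5], [[10, -28, 0], [0, 0, -1.85], 0.5], [[10, -28, 0], [0, 0, -1.85], 0.5], [[10, -28, 0], [0, 0, -1.85], 0.5]]}}

```text
clock: 2.22
eef_pos: [0.2858, 0.2305, 0.2315]
tool_rot: [0.335, 0.942, 0.0, 0.0]
ft_force: [0.4, 1.1, -0.2]
grip_width: 0.0425
grasp_force: 0.0
```

Call:
{"method": "drive_tool", "body": {"increments": [[[10, -28, 0], [0, 0, -1.85], 0.5], [[10, -28, 0], [0, 0, -1.85], 0.5], [[10, -28, 0], [0, 0, -1.85], 0.5], [[10, -28, 0], [0, 0, -1.85], 0.5], [[10, -28, 0], [0, 0, -1.85], 0.5], [[10, -28, 0], [0, 0, -1.85], 0.5], [[10, -28, 0], [0, 0, -1.85], 0.5], [[10, -28, 0], [0, 0, -1.85], 0.5]]}}

```text
clock: 2.88
eef_pos: [0.3659, 0.0063, 0.2316]
tool_rot: [0.454, 0.891, 0.0, 0.0]
ft_force: [0.0, 0.0, -0.8]
grip_width: 0.0429
grasp_force: 0.0
```

Call:
{"method": "drive_tool", "body": {"increments": [[[10, -28, 0], [0, 0, -1.85], 0.5], [[10, -28, 0], [0, 0, -1.85], 0.5], [[10, -28, 0], [0, 0, -1.85], 0.5], [[10, -28, 0], [0, 0, -1.85], 0.5], [[10, -28, 0], [0, 0, -1.85], 0.5], [[10, -28, 0], [0, 0, -1.85], 0.5], [[4, -5, 0], [0, 0, -1.85], 0.5], [[0, 0, 0], [0, 0, 0], 0.5]]}}

```text
clock: 3.55
eef_pos: [0.4303, -0.1671, 0.231]
tool_rot: [0.552, 0.834, -0.0, 0.0]
ft_force: [-0.5, -0.9, -0.0]
grip_width: 0.0427
grasp_force: 0.0
```

Call:
{"method": "drive_tool", "body": {"increments": [[[10, -27, 0], [0, 0, -1.8], 0.5], [[10, -27, 0], [0, 0, 0], 0.5], [[0, 0, -25], [0, 0, 0], 0.5], [[0, 0, -25], [0, 0, 0], 0.5], [[0, 0, -20], [0, 0, 0], 0.5], [[0, 0, 0], [0, 0, 0], 0.5]]}}

```text
clock: 4.05
eef_pos: [0.4464, -0.217, 0.1572]
tool_rot: [0.563, 0.826, -0.001, -0.004]
ft_force: [-0.8, 1.1, 0.5]
grip_width: 0.0427
grasp_force: 0.0
```

Run:
```python
from h import *
c=camera("side");t=camera("top");o=get_obs();e=o["eef_pos"];print(e,o["tool_rot"])
print(proj(c,e),proj(t,e))
a=cv2.resize(c["image"][220:340,240:360],(480,480),interpolation=cv2.INTER_CUBIC)
b=cv2.resize(t["image"][200:290,310:400],(320,320),interpolation=cv2.INTER_CUBIC)
b=np.vstack([b,np.zeros((160,320,3),np.uint8)])
cv2.imwrite("pics/g1.png",np.hstack([a,b])[:,:,::-1])
```

```text
[ 0.44900137 -0.21823337  0.1612225 ] [ 5.63166901e-01  8.26342588e-01 -5.42802026e-05 -9.82784450e-04]
[[302.70915327 251.97756192]] [[355.98937237 239.86769071]]
```

View pics/g1.png

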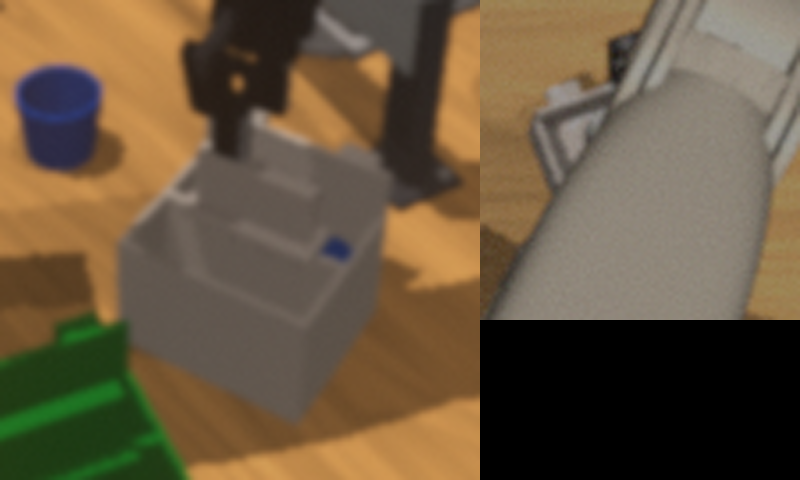

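The front finger's tip shows at crop (230,150), in front of the fin and near its middle, which is consistent. Descending and gripping.

Call:
{"method": "drive_tool", "body": {"increments": [[[0, -1, -20], [0, 0, 0], 0.5], [[0, -1, -20], [0, 0, 0], 0.5], [[0, 0, -15], [0, 0, 0], 0.5], [[0, 0, -7], [0, 0, 0], 0.5], [[0, 0, 0], [0, 0, 0], 0.5], [[0, 0, 0], [0, 0, 0], 0.5]]}}

```text
clock: 4.65
eef_pos: [0.4505, -0.2213, 0.1007]
tool_rot: [0.564, 0.826, 0.0, 0.001]
ft_force: [0.1, -0.5, -0.1]
grip_width: 0.0427
grasp_force: 0.0
```

Call:
{"method": "drive_tool", "body": {"increments": [[[0, 0, 0], [0, 0, 0], 0.3], [[0, 0, 0], [0, 0, 0], 0.2], [[0, 0, 0], [0, 0, 0], 0.15], [[0, 0, 0], [0, 0, 0], 0.1], [[0, 0, 0], [0, 0, 0], 0.05], [[0, 0, 0], [0, 0, 0], 0], [[0, 0, 0], [0, 0, 0], 0], [[0, 0, 0], [0, 0, 0], 0]]}}

```text
clock: 5.32
eef_pos: [0.4495, -0.2219, 0.1003]
tool_rot: [0.564, 0.826, -0.001, 0.001]
ft_force: [-3.5, -1.3, 6.1]
grip_width: 0.0109
grasp_force: 60.3
```

Call:
{"method": "drive_tool", "body": {"increments": [[[0, 0, 0], [0, 0, 0], 0], [[0, 0, 0], [0, 0, 0], 0], [[0, 0, 0], [0, 0, 0], 0]]}}

```text
clock: 5.57
eef_pos: [0.4495, -0.222, 0.1003]
tool_rot: [0.564, 0.826, -0.001, 0.001]
ft_force: [-4.0, -2.0, 5.1]
grip_width: 0.0114
grasp_force: 60.3
```

Call:
{"method": "drive_tool", "body": {"increments": [[[0, 0, 5], [0, 0, 0], 0], [[0, 0, 10], [0, 0, 0], 0], [[0, 0, 15], [0, 0, 0], 0], [[0, 0, 15], [0, 0, 0], 0], [[0, 0, 15], [0, 0, 0], 0], [[0, 0, 15], [0, 0, 0], 0], [[0, 0, 15], [0, 0, 0], 0], [[0, 0, 5], [0, 0, 0], 0]]}}

```text
clock: 6.23
eef_pos: [0.4507, -0.2213, 0.1966]
tool_rot: [0.564, 0.826, 0.001, 0.001]
ft_force: [1.8, 0.1, -4.3]
grip_width: 0.0114
grasp_force: 58.8
```

Call:
{"method": "drive_tool", "body": {"increments": [[[2, 10, 0], [0, 0, -4], 0], [[2, 15, 0], [0, 0, -4], 0], [[5, 20, 0], [0, 0, -4], 0], [[8, 20, 0], [0, 0, -4], 0], [[8, 20, 0], [0, 0, -4], 0], [[8, 20, 0], [0, 0, -4], 0], [[8, 20, 0], [0, 0, -4], 0], [[8, 20, 0], [0, 0, -1.5], 0]]}}

```text
clock: 6.9
eef_pos: [0.4984, -0.0749, 0.1936]
tool_rot: [0.756, 0.654, -0.0, -0.001]
ft_force: [0.3, 0.2, -5.0]
grip_width: 0.0112
grasp_force: 58.8
```

Call:
{"method": "drive_tool", "body": {"increments": [[[8, 20, 0], [0, 0, 0], 0], [[8, 20, 0], [0, 0, 0], 0], [[8, 20, 0], [0, 0, 0], 0], [[8, 15, 0], [0, 0, 0], 0], [[4, 8, 0], [0, 0, 0], 0], [[0, 0, 0], [0, 0, 0], 0], [[0, 0, 0], [0, 0, 0], 0], [[0, 0, 0], [0, 0, 0], 0]]}}

```text
clock: 7.57
eef_pos: [0.5339, 0.006, 0.1939]
tool_rot: [0.756, 0.655, -0.001, -0.0]
ft_force: [0.9, -0.2, -5.1]
grip_width: 0.0111
grasp_force: 58.7
```

Run:
```python
from h import *
c=camera("side");t=camera("top");o=get_obs();print({k:np.round(o[k],4).tolist() for k in("eef_pos","tool_rot","ft_force","ft_torque","grip_width")})
a=cv2.resize(c["image"][130:280,230:380],(500,500),interpolation=cv2.INTER_CUBIC)
b=cv2.resize(t["image"][130:240,200:360],(300,206),interpolation=cv2.INTER_CUBIC)
b=np.vstack([b,np.zeros((294,300,3),np.uint8)])
cv2.imwrite("pics/g2.png",np.hstack([a,b])[:,:,::-1])
```

```text
{'eef_pos': [0.5341, 0.0057, 0.1942], 'tool_rot': [0.7559, 0.6546, -0.0003, -0.0001], 'ft_force': [0.6501, 0.189, -5.0127], 'ft_torque': [0.0233, -0.0372, 0.0311], 'grip_width': 0.0112}
```

View pics/g2.png

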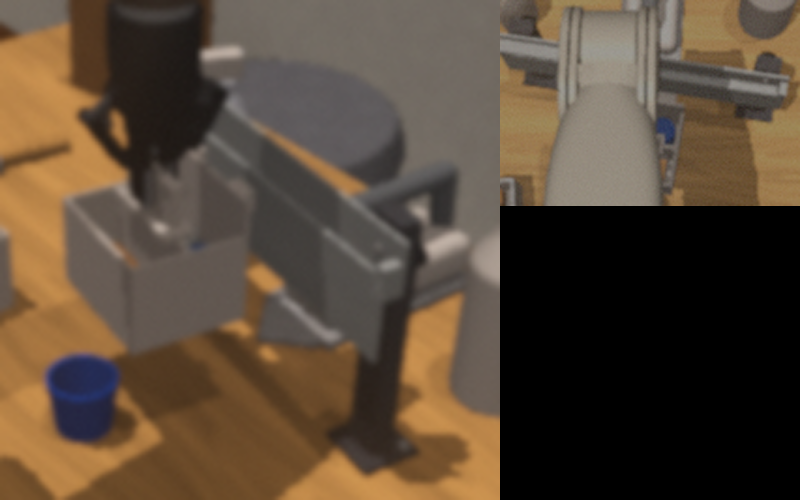

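Weight is about 5 N and the caddy hangs level in the grip with the tongues in front of the apron. Next I'll feel for the apron with the tongues, advancing along the stand's x.

Call:
{"method": "drive_tool", "body": {"increments": [[[5, -0.7, 0], [0, 0, 0], 0], [[5, -0.7, 0], [0, 0, 0], 0], [[4, -0.6, 0], [0, 0, 0], 0], [[0, 0, 0], [0, 0, 0], 0], [[0, 0, 0], [0, 0, 0], 0]]}}

```text
clock: 8.08
eef_pos: [0.5489, 0.0045, 0.1942]
tool_rot: [0.756, 0.655, -0.0, -0.0]
ft_force: [0.4, 0.9, -5.0]
grip_width: 0.0114
grasp_force: 58.8
```

Call:
{"method": "drive_tool", "body": {"increments": [[[1, -0.15, 0], [0, 0, 0], 0], [[1, -0.15, 0], [0, 0, 0], 0], [[0, 0, 0], [0, 0, 0], 0]]}}

```text
clock: 8.33
eef_pos: [0.5507, 0.0045, 0.1943]
tool_rot: [0.755, 0.655, 0.0, 0.0]
ft_force: [0.4, 0.0, -5.7]
grip_width: 0.0111
grasp_force: 58.8
```

Call:
{"method": "drive_tool", "body": {"increments": [[[1, -0.15, 0], [0, 0, 0], 0], [[1, -0.15, 0], [0, 0, 0], 0], [[0, 0, 0], [0, 0, 0], 0]]}}

```text
clock: 8.58
eef_pos: [0.5528, 0.0042, 0.1943]
tool_rot: [0.755, 0.655, 0.0, 0.0]
ft_force: [-0.0, 0.1, -4.8]
grip_width: 0.0114
grasp_force: 58.8
```

Call:
{"method": "drive_tool", "body": {"increments": [[[1, -0.15, 0], [0, 0, 0], 0], [[1, -0.15, 0], [0, 0, 0], 0], [[0, 0, 0], [0, 0, 0], 0]]}}

```text
clock: 8.83
eef_pos: [0.5549, 0.0039, 0.1943]
tool_rot: [0.755, 0.655, 0.0, 0.0]
ft_force: [0.3, -0.6, -5.2]
grip_width: 0.011
grasp_force: 58.7
```

Call:
{"method": "drive_tool", "body": {"increments": [[[1, -0.15, 0], [0, 0, 0], 0], [[0, 0, 0], [0, 0, 0], 0]]}}

```text
clock: 9.0
eef_pos: [0.5553, 0.0037, 0.1942]
tool_rot: [0.755, 0.655, -0.0, -0.0]
ft_force: [-1.1, -0.8, -3.8]
grip_width: 0.0114
grasp_force: 58.7
```

Call:
{"method": "drive_tool", "body": {"increments": [[[1, -0.15, 0], [0, 0, 0], 0], [[0, 0, 0], [0, 0, 0], 0]]}}

```text
clock: 9.17
eef_pos: [0.5553, 0.0036, 0.1942]
tool_rot: [0.755, 0.655, -0.001, -0.001]
ft_force: [-4.7, -0.0, -1.9]
grip_width: 0.0112
grasp_force: 59.1
```

Run:
```python
from h import *
o=get_obs();print({k:np.round(o[k],4).tolist() for k in("eef_pos","tool_rot","ft_force","ft_torque","grip_width")})
```

```text
{'eef_pos': [0.5553, 0.0036, 0.1942], 'tool_rot': [0.7554, 0.6553, -0.001, -0.001], 'ft_force': [-4.7184, -0.0025, -1.8798], 'ft_torque': [0.0646, 0.9121, 0.0986], 'grip_width': 0.0112}
```

Contact at TCP x = 0.5553, against a prediction of 0.556, and both tongues bear. Backing off, raising, then moving 10.5 mm further in than the contact point.

Call:
{"method": "drive_tool", "body": {"increments": [[[-4, 0.6, 0], [0, 0, 0], 0], [[0, 0, 10], [0, 0, 0], 0], [[0, 0, 15], [0, 0, 0], 0], [[0, 0, 15], [0, 0, 0], 0], [[0, 0, 6], [0, 0, 0], 0], [[4, -0.6, 0], [0, 0, 0], 0], [[0, 0, 0], [0, 0, 0], 0], [[0, 0, 0], [0, 0, 0], 0]]}}

```text
clock: 9.83
eef_pos: [0.5566, 0.0035, 0.2395]
tool_rot: [0.755, 0.655, -0.0, -0.0]
ft_force: [-0.4, 0.7, -5.7]
grip_width: 0.0112
grasp_force: 59.0
```

Call:
{"method": "drive_tool", "body": {"increments": [[[4.5, -0.6, 0], [0, 0, 0], 0], [[4.5, -0.7, 0], [0, 0, 0], 0], [[0, 0, 0], [0, 0, 0], 0], [[0, 0, 0], [0, 0, 0], 0], [[0, 0, -8], [0, 0, 0], 0], [[0, 0, -7], [0, 0, 0], 0], [[0, 0, 0], [0, 0, 0], 0], [[0, 0, 0], [0, 0, 0], 0]]}}

```text
clock: 10.5
eef_pos: [0.5647, 0.0023, 0.2241]
tool_rot: [0.755, 0.655, -0.001, -0.001]
ft_force: [-0.2, -0.4, -4.9]
grip_width: 0.0112
grasp_force: 58.9
```

Call:
{"method": "drive_tool", "body": {"increments": [[[0.8, -0.1, -2], [0, 0, 0], 0], [[0, 0, -3], [0, 0, 0], 0], [[0, 0, -3], [0, 0, 0], 0], [[0, 0, -2], [0, 0, 0], 0], [[0, 0, -2], [0, 0, 0], 0], [[0, 0, 0], [0, 0, 0], 0]]}}

```text
clock: 11.0
eef_pos: [0.5661, 0.0022, 0.2127]
tool_rot: [0.755, 0.655, -0.0, -0.0]
ft_force: [-0.4, 0.6, -5.2]
grip_width: 0.0112
grasp_force: 58.9
```

Call:
{"method": "drive_tool", "body": {"increments": [[[0, 0, -1.5], [0, 0, 0], 0], [[0, 0, -1.5], [0, 0, 0], 0], [[0, 0, 0], [0, 0, 0], 0]]}}

```text
clock: 11.25
eef_pos: [0.5663, 0.0022, 0.21]
tool_rot: [0.755, 0.655, -0.0, -0.0]
ft_force: [0.2, 0.2, -4.8]
grip_width: 0.0111
grasp_force: 58.9
```

Call:
{"method": "drive_tool", "body": {"increments": [[[0, 0, -1.5], [0, 0, 0], 0], [[0, 0, -1.5], [0, 0, 0], 0], [[0, 0, 0], [0, 0, 0], 0]]}}

```text
clock: 11.5
eef_pos: [0.5662, 0.0022, 0.2069]
tool_rot: [0.755, 0.655, -0.0, -0.0]
ft_force: [0.9, -0.4, -4.3]
grip_width: 0.0115
grasp_force: 58.9
```

Call:
{"method": "drive_tool", "body": {"increments": [[[0, 0, -1.5], [0, 0, 0], 0], [[0, 0, -1.5], [0, 0, 0], 0], [[0, 0, 0], [0, 0, 0], 0]]}}

```text
clock: 11.75
eef_pos: [0.5662, 0.0022, 0.2039]
tool_rot: [0.755, 0.655, -0.0, -0.0]
ft_force: [-0.2, 0.4, -5.0]
grip_width: 0.0114
grasp_force: 58.9
```

Call:
{"method": "drive_tool", "body": {"increments": [[[0, 0, -1.5], [0, 0, 0], 0], [[0, 0, -1.5], [0, 0, 0], 0], [[0, 0, 0], [0, 0, 0], 0]]}}

```text
clock: 12.0
eef_pos: [0.5662, 0.0022, 0.2009]
tool_rot: [0.755, 0.655, -0.0, -0.0]
ft_force: [-0.2, -0.4, -4.6]
grip_width: 0.0112
grasp_force: 58.9
```

Call:
{"method": "drive_tool", "body": {"increments": [[[0, 0, -1.5], [0, 0, 0], 0], [[0, 0, -1.5], [0, 0, 0], 0], [[0, 0, 0], [0, 0, 0], 0]]}}

```text
clock: 12.25
eef_pos: [0.5662, 0.0022, 0.1979]
tool_rot: [0.755, 0.655, -0.0, -0.0]
ft_force: [-0.3, -0.7, -4.4]
grip_width: 0.0112
grasp_force: 58.9
```

The tongue ends are now at 0.198, below the lowest possible lip, with no contact, so the hooks are in the channel. Continuing down gently until it seats.

Call:
{"method": "drive_tool", "body": {"increments": [[[0, 0, -1], [0, 0, 0], 0], [[0, 0, -1], [0, 0, 0], 0], [[0, 0, -1], [0, 0, 0], 0], [[0, 0, 0], [0, 0, 0], 0]]}}

```text
clock: 12.58
eef_pos: [0.5663, 0.0022, 0.195]
tool_rot: [0.755, 0.655, -0.0, -0.0]
ft_force: [0.3, -0.3, -5.3]
grip_width: 0.0109
grasp_force: 58.9
```

Call:
{"method": "drive_tool", "body": {"increments": [[[0, 0, -1], [0, 0, 0], 0], [[0, 0, -1], [0, 0, 0], 0], [[0, 0, 0], [0, 0, 0], 0]]}}

```text
clock: 12.83
eef_pos: [0.5663, 0.0022, 0.193]
tool_rot: [0.755, 0.655, -0.0, -0.0]
ft_force: [0.1, 0.6, -5.4]
grip_width: 0.0111
grasp_force: 58.9
```

Call:
{"method": "drive_tool", "body": {"increments": [[[0, 0, -1], [0, 0, 0], 0], [[0, 0, 0], [0, 0, 0], 0]]}}

```text
clock: 13.0
eef_pos: [0.5663, 0.0022, 0.1921]
tool_rot: [0.755, 0.655, -0.0, -0.0]
ft_force: [-0.1, 0.5, -4.2]
grip_width: 0.0113
grasp_force: 58.9
```

Call:
{"method": "drive_tool", "body": {"increments": [[[0, 0, -1], [0, 0, 0], 0], [[0, 0, 0], [0, 0, 0], 0]]}}

```text
clock: 13.17
eef_pos: [0.5663, 0.0022, 0.1911]
tool_rot: [0.755, 0.655, -0.0, -0.0]
ft_force: [0.1, -0.2, -5.4]
grip_width: 0.0113
grasp_force: 58.9
```

Call:
{"method": "drive_tool", "body": {"increments": [[[0, 0, -1], [0, 0, 0], 0], [[0, 0, 0], [0, 0, 0], 0]]}}

```text
clock: 13.33
eef_pos: [0.5665, 0.0022, 0.1904]
tool_rot: [0.755, 0.655, 0.0, 0.0]
ft_force: [-0.6, -0.7, -4.1]
grip_width: 0.0113
grasp_force: 59.0
```

Call:
{"method": "drive_tool", "body": {"increments": [[[0, 0, -1], [0, 0, 0], 0], [[0, 0, 0], [0, 0, 0], 0]]}}

```text
clock: 13.5
eef_pos: [0.5665, 0.0022, 0.1902]
tool_rot: [0.755, 0.655, 0.0, 0.0]
ft_force: [-2.2, 0.1, 0.4]
grip_width: 0.0111
grasp_force: 59.6
```

Seated: the TCP stopped at 0.190 and the rail took the whole weight. Holding briefly, then sliding left along the rail.

Call:
{"method": "drive_tool", "body": {"increments": [[[-0.5, 0.1, 0], [0, 0, 0], 0], [[0, 0, 0], [0, 0, 0], 0], [[0, 0, 0], [0, 0, 0], 0], [[0, 0, 0], [0, 0, 0], 0], [[0, 0, 0], [0, 0, 0], 0]]}}

```text
clock: 13.92
eef_pos: [0.5666, 0.0022, 0.19]
tool_rot: [0.755, 0.655, 0.001, 0.001]
ft_force: [-0.4, 0.9, 2.1]
grip_width: 0.0115
grasp_force: 60.0
```

Call:
{"method": "drive_tool", "body": {"increments": [[[0.28, 2, 0], [0, 0, 0], 0], [[0.28, 2, 0], [0, 0, 0], 0], [[0.28, 2, 0], [0, 0, 0], 0], [[0.28, 2, 0], [0, 0, 0], 0], [[0.28, 2, 0], [0, 0, 0], 0]]}}

```text
clock: 14.33
eef_pos: [0.5675, 0.0103, 0.1901]
tool_rot: [0.756, 0.654, -0.001, 0.002]
ft_force: [-1.4, -6.6, 5.0]
grip_width: 0.0114
grasp_force: 60.4
```

Call:
{"method": "drive_tool", "body": {"increments": [[[0.42, 3, 0], [0, 0, 0], 0], [[0.42, 3, 0], [0, 0, 0], 0], [[0.42, 3, 0], [0, 0, 0], 0], [[0.42, 3, 0], [0, 0, 0], 0], [[0.42, 3, 0], [0, 0, 0], 0]]}}

```text
clock: 14.75
eef_pos: [0.5696, 0.0253, 0.19]
tool_rot: [0.756, 0.654, -0.001, 0.002]
ft_force: [-0.9, -6.5, 4.4]
grip_width: 0.011
grasp_force: 60.3
```

Call:
{"method": "drive_tool", "body": {"increments": [[[0.42, 3, 0.3], [0, 0, 0], 0], [[0.42, 3, 0.2], [0, 0, 0], 0], [[0.42, 3, 0], [0, 0, 0], 0], [[0.42, 3, 0], [0, 0, 0], 0], [[0.42, 3, 0], [0, 0, 0], 0]]}}

```text
clock: 15.17
eef_pos: [0.5718, 0.0418, 0.1901]
tool_rot: [0.756, 0.655, -0.0, 0.001]
ft_force: [-0.5, -5.3, 3.0]
grip_width: 0.0117
grasp_force: 60.2
```

Call:
{"method": "drive_tool", "body": {"increments": [[[0.42, 3, 0], [0, 0, 0], 0], [[0.42, 3, 0], [0, 0, 0], 0], [[0.42, 3, 0], [0, 0, 0], 0], [[0.42, 3, 0], [0, 0, 0], 0], [[0.42, 3, 0], [0, 0, 0], 0]]}}

```text
clock: 15.58
eef_pos: [0.5739, 0.0569, 0.1901]
tool_rot: [0.756, 0.655, -0.0, 0.001]
ft_force: [-0.1, -6.0, 2.2]
grip_width: 0.0108
grasp_force: 60.1
```

Call:
{"method": "drive_tool", "body": {"increments": [[[0.42, 3, 0.2], [0, 0, 0], 0], [[0.42, 3, 0], [0, 0, 0], 0], [[0.42, 3, 0], [0, 0, 0], 0], [[0.42, 3, 0], [0, 0, 0], 0], [[0.42, 3, 0], [0, 0, 0], 0]]}}

```text
clock: 16.0
eef_pos: [0.5758, 0.0722, 0.1901]
tool_rot: [0.756, 0.655, -0.0, 0.0]
ft_force: [-0.3, -4.6, 2.0]
grip_width: 0.0114
grasp_force: 60.2
```

Call:
{"method": "drive_tool", "body": {"increments": [[[0.42, 3, 0], [0, 0, 0], 0], [[0.42, 3, 0], [0, 0, 0], 0], [[0.42, 3, 0], [0, 0, 0], 0], [[0.42, 3, 0], [0, 0, 0], 0], [[0.42, 3, 0], [0, 0, 0], 0]]}}

```text
clock: 16.42
eef_pos: [0.5778, 0.0871, 0.1901]
tool_rot: [0.756, 0.655, -0.0, 0.0]
ft_force: [-0.5, -5.0, 3.3]
grip_width: 0.011
grasp_force: 60.2
```

Call:
{"method": "drive_tool", "body": {"increments": [[[0.42, 3, 0], [0, 0, 0], 0], [[0.42, 3, 0], [0, 0, 0], 0], [[0.42, 3, 0], [0, 0, 0], 0], [[0.42, 3, 0], [0, 0, 0], 0], [[0.42, 3, 0], [0, 0, 0], 0]]}}

```text
clock: 16.83
eef_pos: [0.5799, 0.1021, 0.1901]
tool_rot: [0.756, 0.655, -0.0, 0.0]
ft_force: [-1.6, -5.2, 3.3]
grip_width: 0.0116
grasp_force: 60.2
```

Call:
{"method": "drive_tool", "body": {"increments": [[[0.42, 3, 0], [0, 0, 0], 0], [[0.42, 3, 0], [0, 0, 0], 0], [[0.42, 3, 0], [0, 0, 0], 0], [[0.42, 3, 0], [0, 0, 0], 0], [[0.42, 3, 0], [0, 0, 0], 0]]}}

```text
clock: 17.25
eef_pos: [0.582, 0.1171, 0.1901]
tool_rot: [0.756, 0.655, -0.0, 0.0]
ft_force: [-0.6, -5.2, 3.0]
grip_width: 0.0115
grasp_force: 60.2
```

Call:
{"method": "drive_tool", "body": {"increments": [[[0.28, 2, 0], [0, 0, 0], 0], [[0.28, 2, 0], [0, 0, 0], 0], [[0.28, 2, 0], [0, 0, 0], 0], [[0.14, 1, 0], [0, 0, 0], 0], [[0.14, 1, 0], [0, 0, 0], 0]]}}

```text
clock: 17.67
eef_pos: [0.5831, 0.1251, 0.1901]
tool_rot: [0.756, 0.655, -0.0, 0.0]
ft_force: [-1.2, -5.1, 2.8]
grip_width: 0.0114
grasp_force: 60.1
```

Call:
{"method": "drive_tool", "body": {"increments": [[[0.14, 1, 0], [0, 0, 0], 0], [[0.14, 1, 0], [0, 0, 0], 0], [[0.14, 1, 0], [0, 0, 0], 0]]}}

```text
clock: 17.92
eef_pos: [0.5835, 0.128, 0.1901]
tool_rot: [0.756, 0.655, -0.0, 0.0]
ft_force: [-0.8, -6.0, 2.7]
grip_width: 0.0115
grasp_force: 60.1
```

Call:
{"method": "drive_tool", "body": {"increments": [[[0.14, 1, 0], [0, 0, 0], 0], [[0.14, 1, 0], [0, 0, 0], 0]]}}

```text
clock: 18.08
eef_pos: [0.5838, 0.13, 0.1901]
tool_rot: [0.756, 0.655, -0.0, 0.0]
ft_force: [-0.7, -5.4, 2.6]
grip_width: 0.0111
grasp_force: 60.1
```

Call:
{"method": "drive_tool", "body": {"increments": [[[0.14, 1, 0], [0, 0, 0], 0], [[0.14, 1, 0], [0, 0, 0], 0]]}}

```text
clock: 18.25
eef_pos: [0.5841, 0.132, 0.1901]
tool_rot: [0.756, 0.655, -0.0, 0.0]
ft_force: [-1.1, -6.3, 3.3]
grip_width: 0.011
grasp_force: 60.1
```

Call:
{"method": "drive_tool", "body": {"increments": [[[0.14, 1, 0], [0, 0, 0], 0], [[0, 0, 0], [0, 0, 0], 0]]}}

```text
clock: 18.42
eef_pos: [0.5842, 0.1332, 0.1901]
tool_rot: [0.756, 0.655, -0.0, 0.0]
ft_force: [1.2, -4.7, 3.2]
grip_width: 0.0114
grasp_force: 60.1
```

Call:
{"method": "drive_tool", "body": {"increments": [[[0.14, 1, 0], [0, 0, 0], 0], [[0, 0, 0], [0, 0, 0], 0]]}}

```text
clock: 18.58
eef_pos: [0.5843, 0.1336, 0.1901]
tool_rot: [0.756, 0.655, -0.001, 0.001]
ft_force: [-2.2, -6.9, 3.7]
grip_width: 0.0115
grasp_force: 60.3
```

Call:
{"method": "drive_tool", "body": {"increments": [[[0.1, 0.7, 0], [0, 0, 0], 0], [[0, 0, 0], [0, 0, 0], 0]]}}

```text
clock: 18.75
eef_pos: [0.5842, 0.1336, 0.1901]
tool_rot: [0.756, 0.655, -0.001, 0.001]
ft_force: [-1.8, -8.4, 3.9]
grip_width: 0.0108
grasp_force: 60.4
```

Call:
{"method": "drive_tool", "body": {"increments": [[[0.1, 0.6, 0], [0, 0, 0], 0], [[0, 0, 0], [0, 0, 0], 0]]}}

```text
clock: 18.92
eef_pos: [0.5842, 0.1338, 0.1901]
tool_rot: [0.756, 0.655, -0.001, 0.001]
ft_force: [-0.9, -10.0, 4.6]
grip_width: 0.0113
grasp_force: 60.5
```

The caddy is against the stop: TCP y is held at 0.1336 and the force is rising. Relaxing the side and down push, then opening the fingers gradually.

Call:
{"method": "drive_tool", "body": {"increments": [[[-0.1, -0.7, 0.2], [0, 0, 0], 0], [[-0.1, -0.7, 0.2], [0, 0, 0], 0], [[0, -0.3, 0.1], [0, 0, 0], 0], [[0, 0, 0], [0, 0, 0], 0]]}}

```text
clock: 19.25
eef_pos: [0.5842, 0.1338, 0.1902]
tool_rot: [0.756, 0.655, -0.0, -0.0]
ft_force: [-0.9, -4.9, 1.4]
grip_width: 0.0111
grasp_force: 60.1
```

Call:
{"method": "drive_tool", "body": {"increments": [[[0, 0, 0], [0, 0, 0], 0.14], [[0, 0, 0], [0, 0, 0], 0.16], [[0, 0, 0], [0, 0, 0], 0.18], [[0, 0, 0], [0, 0, 0], 0.2], [[0, 0, 0], [0, 0, 0], 0.23], [[0, 0, 0], [0, 0, 0], 0.26], [[0, 0, 0], [0, 0, 0], 0.3], [[0, 0, 0], [0, 0, 0], 0.35]]}}

```text
clock: 19.92
eef_pos: [0.5844, 0.1341, 0.1905]
tool_rot: [0.755, 0.655, 0.0, -0.0]
ft_force: [0.6, -0.0, -0.6]
grip_width: 0.0301
grasp_force: 0.0
```

Call:
{"method": "drive_tool", "body": {"increments": [[[0, 0, 0], [0, 0, 0], 0.45], [[0, 0, 0], [0, 0, 0], 0.5], [[0, 0, 0], [0, 0, 0], 0.5], [[0, 0, 0], [0, 0, 0], 0.5]]}}

```text
clock: 20.25
eef_pos: [0.5844, 0.1338, 0.1905]
tool_rot: [0.755, 0.655, 0.0, -0.0]
ft_force: [0.8, -0.6, -0.1]
grip_width: 0.0427
grasp_force: 0.0
```

Run:
```python
from h import *
c=camera("side");o=get_obs();print({k:np.round(o[k],4).tolist() for k in("eef_pos","ft_force","grip_width","grasp_force")})
a=cv2.resize(c["image"][120:240,220:360],(700,600),interpolation=cv2.INTER_CUBIC)
cv2.imwrite("pics/g3.png",a[:,:,::-1])
```

```text
{'eef_pos': [0.5844, 0.1338, 0.1905], 'ft_force': [0.3378, 0.0836, 0.8667], 'grip_width': 0.0425, 'grasp_force': 0.0}
```

View pics/g3.png

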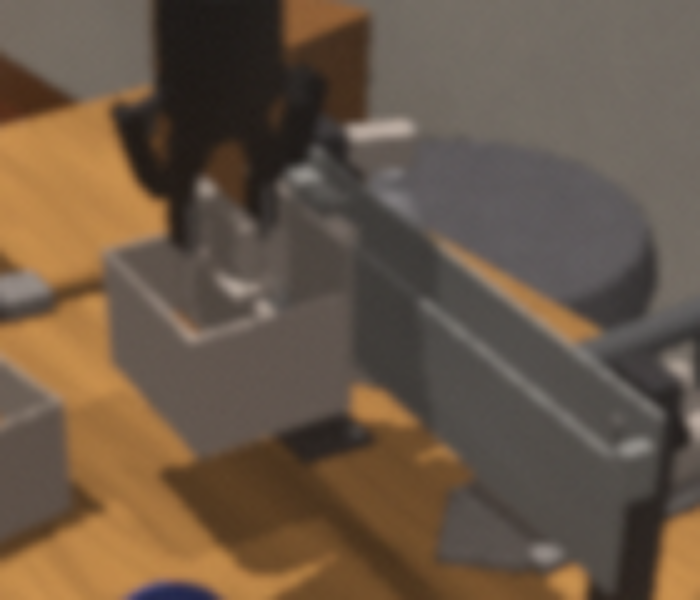

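The caddy hangs level on the rail at its left end, box at crop (110–355, 240–450). The fingers are open and clear of the fin. Withdrawing straight up.

Call:
{"method": "drive_tool", "body": {"increments": [[[0, 0, 4], [0, 0, 0], 0.5], [[0, 0, 8], [0, 0, 0], 0.5], [[0, 0, 12], [0, 0, 0], 0.5], [[0, 0, 15], [0, 0, 0], 0.5], [[0, 0, 15], [0, 0, 0], 0.5], [[0, 0, 20], [0, 0, 0], 0.5], [[0, 0, 20], [0, 0, 0], 0.5], [[0, 0, 10], [0, 0, 0], 0.5]]}}

```text
clock: 20.97
eef_pos: [0.5852, 0.134, 0.2984]
tool_rot: [0.755, 0.655, 0.002, 0.001]
ft_force: [0.2, 0.4, 0.3]
grip_width: 0.0426
grasp_force: 0.0
```

Call:
{"method": "drive_tool", "body": {"increments": [[[-30, 0, 0], [0, 0, 0], 0.5], [[-30, 0, 0], [0, 0, 0], 0.5], [[-30, 0, 0], [0, 0, 0], 0.5], [[-30, 0, 0], [0, 0, 0], 0.5], [[-30, 0, 0], [0, 0, 0], 0.5], [[0, 0, 0], [0, 0, 0], 0.5], [[0, 0, 0], [0, 0, 0], 0.5]]}}

```text
clock: 21.55
eef_pos: [0.4336, 0.1339, 0.296]
tool_rot: [0.755, 0.656, 0.001, 0.001]
ft_force: [0.2, 0.2, 0.3]
grip_width: 0.043
grasp_force: 0.0
```

Run:
```python
from h import *
c=camera("side");o=get_obs();print(np.round(o["eef_pos"],3),o["ft_force"])
p=[.6260,-.0056,-.1425,.205]  # stand; caddy expected pose
cs,sn=np.cos(p[2]),np.sin(p[2]);im=cv2.resize(c["image"][120:240,220:360],(700,600),interpolation=cv2.INTER_CUBIC).copy()
for X in[(-.055,.065,.085),(-.055,-.065,.085),(.055,-.065,.119),(-.055,-.065,0),(0,-.04,.135),(0,.04,.135)]:
    x,y=X[0]-.0575,X[1]+.1325
    q=(proj(c,[p[0]+cs*x-sn*y,p[1]+sn*x+cs*y,.09+X[2]])[0]-[220,120]+.4)*5
    cv2.circle(im,tuple(int(v) for v in q),4,(255,0,0),1)
cv2.imwrite("pics/g4.png",im[:,:,::-1])
```

```text
[0.435 0.134 0.296] [ 0.96424462  0.37924935 -0.05554313]
```

View pics/g4.png

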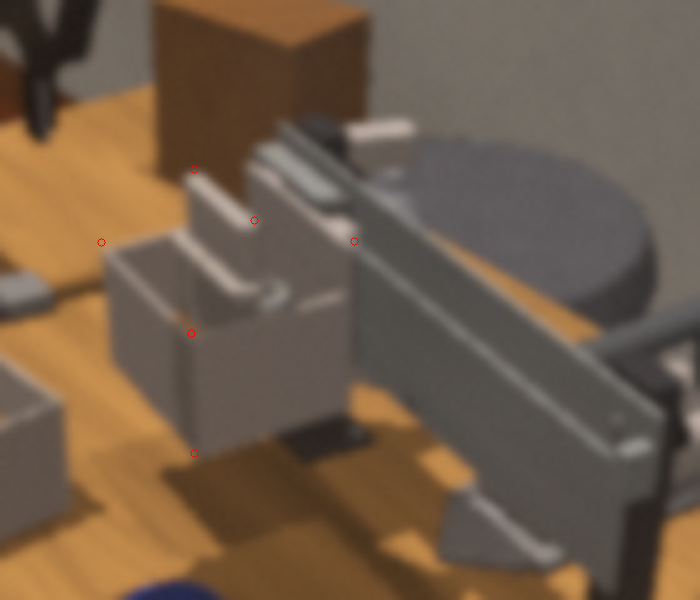

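The caddy hangs level at the stop and matches the expected corner marks to about 1–2 px (e.g. crop (190,333), (354,241)). The gripper is clear, so I'm handing in.

```bash
python3 -c "
from workcell import job_done;print(job_done())"
```

```text
the job is handed in; nothing more can be done
None
```

The hooked caddy hangs by itself on the rail, against the end stop under the keeper, with the gripper clear; I handed the job in at about 22 s, and the judge's verdict was not shown.

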